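Seal the sample pot and set its purge valve two turns open

TASK

Get the small purge stand ready: first press the loose lid down onto the pot until it is seated level all round on the rim. Then take the upright crank handle of the valve wheel, turn the wheel clockwise until it is shut against its stop, and from there open it exactly two full turns. Finish still gripping the handle between the fingers with the wheel kept at that setting; leave the objects standing around the stand where they are.

Things in the scene. Friction and masses are not known exactly. Their poses are not given: they have to be found in the camera images.
- pot_rim (a point): Centre of the pot's mouth at rim height, 66 mm above the bench. The pot is an open steel cylinder, 68 mm outside, 59 mm inside diameter, fixed with the valve on a 90 x 220 mm aluminium plate on rubber feet (cannot move). z is up; y points along the plate from pot to valve. Six sprung catches in the mouth carry the loose lid about 5 mm too high.
- lid: Loose steel lid: flange of 37 mm radius, 5 mm thick, over a tapered plug of 28 mm radius, 12 mm deep; 0.09 kg. Origin: centre of the flange's underside, z up through the knob. Seated, the origin coincides with pot_rim, lid level; it starts about 5 mm higher. About 10 N straight down drives it past the pot's catches, which then hold it by friction.
- lid_knob (a point): Centre of the flat top of the lid's knob (26 mm diameter, 17 mm high), 22 mm above the flange's underside: the place to press. Between the robot and the stand's pot end, to the right, stands a fixed stereo microscope 0.39 m high; a fixed balance 0.1 m high stands to the left. Swing the arm over or round them.
- valve_axis (a point): Point on the valve wheel's vertical axis, 100 mm above the bench, 130 mm from the pot's centre; axes as pot_rim. The wheel is a dark steel ring of 40 mm centre radius, 10 mm thick, top 71 mm above the bench; its hub nut ends 77 mm above the bench. It turns stiffly (about 2 N at the handle) and stays where it is left.
- handle (a point): Middle of the upright black crank handle on the wheel's ring, 40 mm from the wheel axis: a round sleeve, 17 mm diameter, 42 mm high, from 75 to 117 mm above the bench (this point at 96 mm). It spins freely on its pin, so a gripper that keeps its orientation can carry it round. Its axes turn with the sleeve.
- valve_wheel (a joint): Wheel angle in rad, not wrapped: 0 = shut against a hard stop, grows as it opens (counter-clockwise from above); two turns = 12.57; limit 20.5. At 0 and each full turn the handle stands over the thin steel tube joining valve and pot, on the pot's side of the axis (-y of valve_axis). It starts half a turn to one and a half turns open.
- coverslip_box: Bystander: small pale square box, 34 x 34 x 16 mm, in front of the stand. Origin at the centre of its underside. Leave it.
- vial_white: Bystander: small glass vial with white cap, 24 mm wide, 32 mm high, in front of the pot. Origin at the centre of its underside. Leave it.
- microtube_rack: Bystander: yellow tube rack, 46 x 112 x 32 mm, beyond the pot's end of the stand. Origin at the centre of its underside. Leave it.

How it is judged:
On the way, in this order (a step that is already met when the one before it is completed fails the run):
1. the lid is pressed home and level on the rim, before the valve is shut (z of lid in the frame of pot_rim between -0.003 and 0.0018 m and horizontal distance between lid and pot_rim below 0.005 m and angle between lid's own z axis and vertical below 0.04 rad and value of joint valve_wheel above 0.5 rad), for 0.2 s.
2. the valve is shut against its stop (value of joint valve_wheel below 0.1 rad), for 0.1 s.
At the end, for the whole second after the job is handed in: The valve wheel stands two turns open from its stop, within 15 degrees, with the handle gripped between the fingers (over 4 N), and the lid still sits level (within 2 degrees) on the rim, less than 1.8 mm up (value of joint valve_wheel between 12.3 and 12.83 rad and contact force between the fingers and spinner above 4 N and distance between the grasp point and handle below 0.03 m and z of lid in the frame of pot_rim between -0.003 and 0.0018 m and horizontal distance between lid and pot_rim below 0.005 m and angle between lid's own z axis and vertical below 0.04 rad); the arm keeps its last pose, push and grip.
It fails at once if a bystander is shifted more than 25 mm (distance of any of coverslip_box, vial_white, microtube_rack from where it was at the start of the episode above 0.025 m).
It also fails if it takes over 72 s, if anything falls off the work surface, if the arm or the gripper's body presses on something with over 40 N, if the wrist force passes 120 N, or if a joint passes its speed limit or range.

ROBOT

A 6-joint arm with a two-finger parallel gripper is mounted at the origin on the work surface; the furniture and walls round the work are solid. World frame = base frame: x ahead of the robot, y to its left, z up, the work surface at z = 0. Lengths are in m, angles in rad, forces in N, time in s.
With the tool pointing down it reaches from about 0.325 to 0.875 m from the base axis. Payload 4.4 kg.
Tool frame: the origin (TCP) lies between the finger pads; the fingertips stand manip.tips_ahead ahead of it and the grasp point (between the pads) lies 5 mm behind it (manip.tips_ahead is the distance from the TCP to the fingertips, in m); z points along the fingers, y is the direction in which the jaws open and shut (so a half turn about z gives the same grasp; the last joint's range is limited). The gripper opens to 85 mm and grips with 20 to 120 N. Pads are 22 mm wide; open, the fingers measure 114 mm over their backs; the gripper's body (76 mm by 85 mm) begins 54 mm behind the grasp point. The pads swing forward as they close: fully open they stand 13 mm farther back than shut.
Start: joints at [-1.323, 0.207, 1.542, -0, 1.393, -0.15], TCP at [0.223, -0.53, 0.245] pointing down, gripper open.
Joint ranges: [-2.73, 2.73], [-0.86, 2.22], [0.23, 2.46], [-1.11, 4.25], [0.08, 2.63], [-2.82, 2.82]. Speed limits (rad/s): [2.79, 2.79, 3.14, 3.14, 3.14, 3.14].

INTERFACE

Orientations are given as a unit quaternion [x, y, z, w].
In Python, from cell import manip, camera, calibration, workorder gives the robot as it stands.
- The arm moves only by the tool play_rows, never from a script. Its argument "rows" is a list of rows, each a list of 4 numbers: the shift along the world's x, y, z in cm, then the turn about the world's z in degrees. In form: [[tx, ty, tz, roll], ...]. A call has 1 to 12 rows; each row is the pose to reach, as a shift and turn from the pose commanded when the call began; what a row does not reach only later rows make up. A row lasts 1/10 s, in which the tool goes at most 50 mm and 8.59 degrees, less where a joint would pass 70% of its speed; a pose out of reach is approached as far as the arm can. A call with a gripper value outside its range is refused whole. "grip" is the closure, from 0 (fully open) to 1 (shut), set as the call begins (left out, the last holds). The fingers move at their own pace and stop on an object; the grip force is fixed at half the most. Time passes only in rows, so rows that repeat a pose let the fingers close. It gives the time, the measured TCP pose, the force and the opening at its end, in the units of the state.
- manip.observe(): the state, without advancing time (a new reading comes with each control period).
- camera(name): name is "scene" or "top" or "wrist"; returns (picture, depth): 420x560x3 uint8, blue, green, red; 420x560 float32, m along the optical axis (not along the pixel's ray), 0 where there is no reading.
- calibration(name): a dict with "mtx" (3x3 intrinsics, pixels), "D" ([k1, k2, p1, p2, k3] as OpenCV has them; the pictures are not rectified), "R" (3x3) and "t" (3): a world point X has camera coordinates R X + t. Camera axes: x right, y down, z forward; pixel columns grow to the right and rows downward; lengths in m; the calibration is good to about 2 mm. A picture is of the moment at which its call begins: read the wrist's pose just before it. calibration takes no time and is no camera call; for the wrist camera it gives the pose at the moment of the call.
- workorder.close_job(): hands the job in, once; it reports no verdict.
The state is a dict: "time": time; "q": joint angles; "joint_velocities": joint speeds; "tau": joint torques, N m; "eef_pos": TCP position; "eef_rot": TCP orientation; "contact_force": force on the tool from outside, world axes, zero at the start; "moment": the same for the moment, N m; "grip_width": finger opening in m.
Only numpy, scipy, OpenCV 4.12 (cv2) and the standard library are available. Lean on these libraries where they do the work, as an engineer would, in place of code of your own. Each camera call takes 0.05 s, during which the arm holds its last target.

## Working session

There is one attempt and no reset: what is moved stays moved. The work goes in short steps, Python scripts to look and compute and a tool call to move; the robot and the scene stay as the last step left them, time stands still between calls to the robot, and variables do not carry over. Pictures are saved under pics/ and viewed, and the job is handed in when it is done.

Besides the shell and the picture viewer there is one more tool, called after "Call:" in YAML: its name, and indented under it one key for each argument. play_rows: Moves the arm, as the interface text tells. Its arguments: {"type":"object","properties":{"rows":{"type":"array"},"grip":{"type":"number"}},"required":["rows"]}

```bash
mkdir -p pics; ls; python3 - <<'E'
from cell import manip,camera,calibration
import cv2,numpy as np
print(manip.observe(), manip.tips_ahead)
for n in("scene","top","wrist"):
    c=calibration(n);p,d=camera(n);cv2.imwrite(f"pics/{n}0.png",p);np.save(f"pics/{n}0.npy",d)
    print(n,np.round(c["R"],3).tolist(),c["t"],c["mtx"].tolist(),c["D"])
E
```

```text
pics
{'time': 0.0, 'q': array([-1.32351447e+00,  2.07440656e-01,  1.54296646e+00, -1.16660039e-06,
        1.39345354e+00, -1.50531153e-01]), 'joint_velocities': array([-0.00086038, -0.00145178, -0.00090214,  0.00111727,  0.00040877,
        0.00181251]), 'tau': array([ 8.73942899e-04, -3.83022881e+01, -2.91597784e+01,  1.03253342e-05,
        1.03844752e-02,  9.85747505e-06]), 'eef_pos': array([ 0.22255214, -0.52940745,  0.24410804]), 'eef_rot': array([ 9.80282585e-01,  1.97597490e-01, -5.54096340e-05, -1.13264590e-03]), 'contact_force': array([-0.578693  ,  0.38608281, -0.07250906]), 'moment': array([ 0.00725488,  0.04839233, -0.03465559]), 'grip_width': 0.0854922759322926} 0.014
scene [[-0.919, -0.395, -0.007], [-0.285, 0.676, -0.679], [0.273, -0.622, -0.734]] [0.46085698 0.21119064 0.7474057 ] [[438.2624100508498, 0.0, 282.57412373393817], [0.0, 438.2624100508498, 215.13420746268156], [0.0, 0.0, 1.0]] [0.03818016 0.         0.         0.         0.        ]
top [[-0.003, -1.0, 0.01], [-0.998, 0.002, -0.061], [0.061, -0.01, -0.998]] [-0.03220647  0.52408127  0.92024585] [[452.8679998154207, 0.0, 276.64684594798695], [0.0, 452.8679998154207, 214.16729745525535], [0.0, 0.0, 1.0]] [-0.00199605  0.          0.          0.          0.        ]
wrist [[0.386, -0.922, -0.003], [-0.88, -0.37, 0.298], [-0.276, -0.113, -0.955]] [-0.57442801 -0.03859004  0.38063474] [[323.4885002982803, 0.0, 280.31963673956284], [0.0, 323.4885002982803, 214.6511240803238], [0.0, 0.0, 1.0]] [0.00967343 0.         0.         0.         0.        ]
```

View pics/scene0.png

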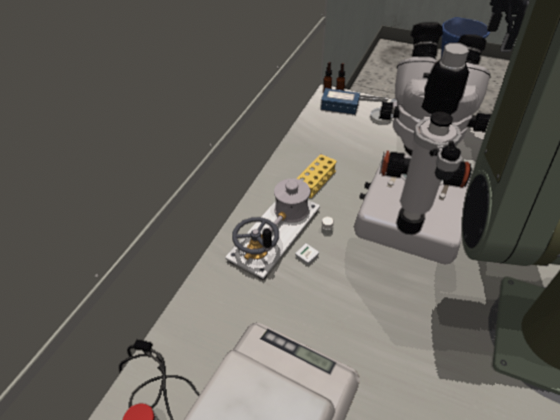

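View pics/top0.png

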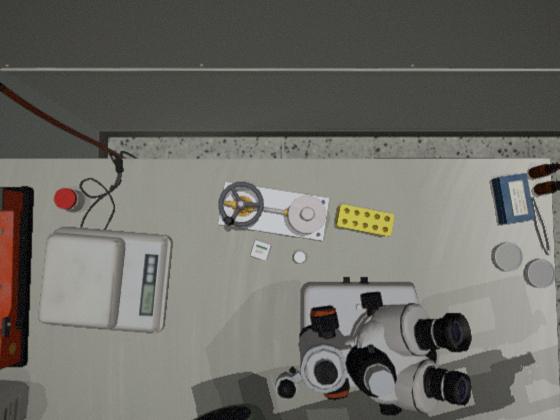

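View pics/wrist0.png

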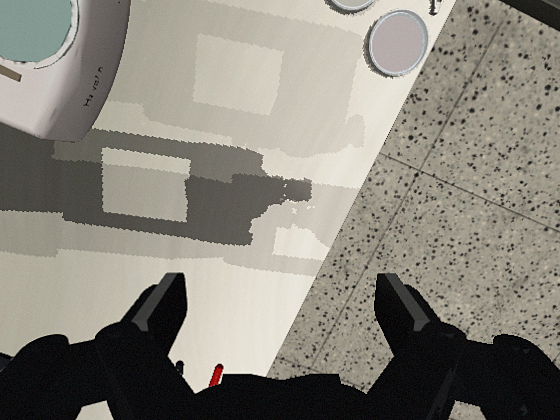

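The top view shows the valve wheel at about (241,205), its handle near (229,222), and the lid knob at about (307,214). The yellow rack is at (365,220) and the microscope at (370,360). I'll zoom in and measure.

```bash
cat > h.py <<'E'
from cell import manip,camera,calibration
import cv2,numpy as np
def ray(c,uv,z):
    n=cv2.undistortPoints(np.array([[uv]],float),c["mtx"],c["D"])[0,0]
    R=c["R"];o=-R.T@c["t"];d=R.T@np.array([n[0],n[1],1]);return o+d*(z-o[2])/d[2]
def proj(c,X):
    return cv2.projectPoints(np.array([X],float),cv2.Rodrigues(np.array(c["R"]))[0],np.array(c["t"]),c["mtx"],c["D"])[0][0,0]
def dep(c,d):
    v,u=np.mgrid[0:420,0:560]
    n=cv2.undistortPoints(np.stack([u.ravel(),v.ravel()],1).astype(float)[:,None],c["mtx"],c["D"])[:,0]
    P=np.c_[n,np.ones(len(n))]*d.reshape(-1,1)
    return ((P-c["t"])@c["R"]).reshape(420,560,3)
E
python3 - <<'E'
from h import *
p=cv2.imread("pics/top0.png");d=np.load("pics/top0.npy");c=calibration("top")
W=dep(c,d)
cr=p[165:275,205:405];cv2.imwrite("pics/topz.png",cv2.resize(cr,None,fx=4,fy=4,interpolation=cv2.INTER_CUBIC))
p2=cv2.imread("pics/scene0.png");cv2.imwrite("pics/scenez.png",cv2.resize(p2[150:285,215:345],None,fx=4.4,fy=4.4,interpolation=cv2.INTER_CUBIC))
Z=W[165:275,205:405,2]
print("table z",np.median(W[250:280,180:220,2]),"lid top",W[214,307],W[214,297])
m=np.zeros((420,560),bool)
for lo,hi,box in((.083,.11,(190,240,285,330)),(.066,.083,(185,245,280,335)),(.085,.14,(180,245,205,275)),(.06,.085,(170,245,205,275)),(.02,.05,(190,250,330,405))):
    a,b,e,f=box;S=W[a:b,e:f].reshape(-1,3);k=(S[:,2]>lo)&(S[:,2]<hi);S=S[k]
    print(lo,hi,len(S),S.mean(0) if len(S) else'', np.median(S,0) if len(S) else '')
    if len(S)>4:print(S.min(0),S.max(0))
    pts=np.argwhere(k.reshape(b-a,f-e))[:,::-1].astype(np.float32)
    if len(S)>4:print(cv2.minEnclosingCircle(pts.reshape(-1,1,2)),e,a)
# microscope, balance extents
for nm,(a,b,e,f) in dict(scope=(270,420,270,480),bal=(220,340,30,180)).items():
    S=W[a:b,e:f].reshape(-1,3)
    for z0 in(.03,.1,.2,.3):
        T=S[S[:,2]>z0]
        if len(T):print(nm,z0,T.min(0).round(3),T.max(0).round(3))
E
```

```text
table z 0.0002766068713523103 lid top [ 0.51948602 -0.09056901  0.09236176] [ 0.52058273 -0.07248822  0.07536948]
0.083 0.11 143 [ 0.52016437 -0.09056951  0.09239572] [ 0.51951716 -0.09056128  0.09239271]
[ 0.50805124 -0.10208998  0.0842657 ] [ 0.53307615 -0.07911434  0.09612505]
((22.115385055541992, 23.653846740722656), 6.746784210205078) 285 190
0.066 0.083 981 [ 0.51980774 -0.09067248  0.07585763] [ 0.51865226 -0.09001448  0.07582683]
[ 0.48368764 -0.12711863  0.0710928 ] [ 0.55596652 -0.0549563   0.08051299]
((26.455501556396484, 29.254016876220703), 18.950624465942383) 280 185
0.085 0.14 76 [0.50599116 0.05689695 0.11247243] [0.5054825  0.05688503 0.11569751]
[0.49845001 0.04973989 0.08568218] [0.51488756 0.06496706 0.11990953]
((23.100000381469727, 40.900001525878906), 5.022050380706787) 205 180
0.06 0.085 833 [0.54259319 0.03583011 0.07033735] [0.54208912 0.0377403  0.07031246]
[ 0.49778072 -0.00652041  0.06289419] [0.58442927 0.08170671 0.08446863]
((35.0, 35.0), 23.85382080078125) 205 170
0.02 0.05 983 [ 0.51071817 -0.21346078  0.03248943] [ 0.51065316 -0.21338564  0.03252912]
[ 0.4800026  -0.27085729  0.02095333] [ 0.54160242 -0.15600199  0.03730732]
((35.0, 30.5), 28.90079116821289) 330 190
scope 0.03 [ 0.187 -0.311  0.03 ] [ 0.466 -0.024  0.951]
scope 0.1 [ 0.207 -0.288  0.127] [ 0.466 -0.024  0.951]
scope 0.2 [ 0.207 -0.288  0.2  ] [ 0.466 -0.024  0.951]
scope 0.3 [ 0.232 -0.288  0.3  ] [ 0.466 -0.024  0.951]
bal 0.03 [ 0.286 -0.024  0.03 ] [0.498 0.415 0.951]
bal 0.1 [ 0.318 -0.024  0.1  ] [0.475 0.407 0.951]
bal 0.2 [ 0.466 -0.024  0.951] [ 0.466 -0.024  0.951]
bal 0.3 [ 0.466 -0.024  0.951] [ 0.466 -0.024  0.951]
```

View pics/topz.png

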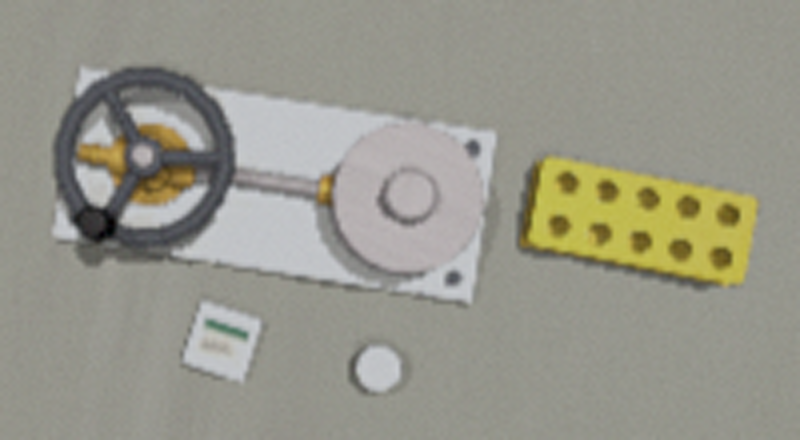

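View pics/scenez.png

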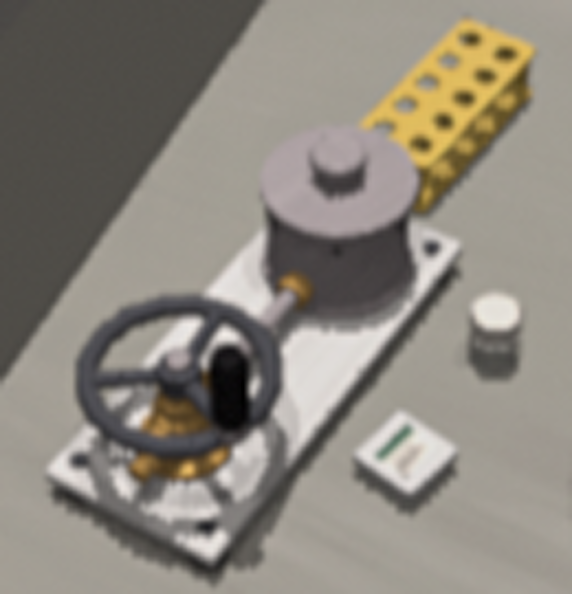

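The pictures show the lid slightly raised, the handle at the front-left of the wheel, and the tube pointing towards the pot. Next I'll measure the obstacle extents and the wheel angle.

```bash
python3 - <<'E'
from h import *
C=calibration("top")
hub=ray(C,(205+144/4-.4,165+156/4-.4),.077);hd=ray(C,(205+96/4-.4,165+222/4-.4),.117);kn=ray(C,(205+410/4-.4,165+195/4-.4),.093)
print("top",hub,hd,kn)
S=calibration("scene")
f=lambda x,y:(215+x/4.4-.4,150+y/4.4-.4)
print("scene hub",ray(S,f(178,362),.077),"hd",ray(S,f(232,352),.117),"knob",ray(S,f(339,145),.093))
W=[]
for n in("top","scene"):
    d=np.load(f"pics/{n}0.npy");c=calibration(n);P=dep(c,d)[d>0];W.append(P)
P=np.concatenate(W)
# height map 3cm cells
print("cols y from .2 to -.42")
for x in np.arange(.6,-.25,-.04):
    r=[]
    for y in np.arange(.2,-.6,-.04):
        k=(abs(P[:,0]-x)<.02)&(abs(P[:,1]-y)<.02);z=P[k,2]
        r.append("%3d"%(100*np.percentile(z,98)) if k.sum()>3 else " --")
    print("%.2f"%x," ".join(r))
E
```

```text
top [0.54090821 0.03666935 0.077     ] [0.50705795 0.05591756 0.117     ] [ 0.52068335 -0.09071859  0.093     ]
scene hub [0.53990796 0.03889652 0.077     ] hd [0.50563172 0.05594246 0.117     ] knob [ 0.52199326 -0.09531596  0.093     ]
cols y from .2 to -.42
0.60   0   0   0   1   7   0   0   0   0   0   0   0   0   0   0   0   0   3   3   8
0.56   0   0   0   7   7   7   2   7   7   3   0   0   0   0   0   0   0   3   3   4
0.52   0   0   0  11  11   7   7   9   9   3   3   3   3   0   0   0   0   3   3   3
0.48   5   0   0   9   9   2   2   7   7   3   3   3   3   0   0   0   0   0   1   0
0.44   6   0   0   0   0   1   0   3   0   0   0   0   0   0   0   0   0   1   1   1
0.40   6   0   0   0   0   0   0   4   6  26  26   5   5   1   0   0   0   1   1   1
0.36   6   0   0   0   0   0   0  21  21  31  33  37  35   6   0   0   0   0   0   1
0.32   6   0   0   0   0   0   0  28  35  38  34  37  37   6   0   0   0   0   0   0
0.28   4   0   0   0   0   0  30  30  36  38  35  36  36  --  --  --   0   0   0   0
0.24   0   0   0   0   0  51  50  28  28  31  33  35  36  --   0   0   0  
[... 337 characters left out ...]
-  --  --  --
0.04  --   0   0   1  13  14  11   1   0   0  --  --  --  --  --  --  --  --  --  --
-0.00  --   0   0   2   4  --  --  --   0   0  --  --  --  --  --  --  --  --  --  --
-0.04  --  --  --  --  --  --  --  --  --  --  --  --  --  --  --  --  --  --  --  --
-0.08  --  --  --  --  --  --  --  --  --  --  --  --  --  --  --  --  --  --  --  --
-0.12  --  --  --  --  --  --  --  --  --  --  --  --  --  --  --  --  --  --  --  --
-0.16  --  --  --  --  --  --  --  --  --  --  --  --  --  --  --  --  --  --  --  --
-0.20  --  --  --  --  --  --  --  --  --  --  --  --  --  --  --  --  --  --  --  --
-0.24  --  --  --  --  --  --  --  --  --  --  --  --  --  --  --  --  --  --  --  --
```

The knob is at (0.520,-0.091). The valve axis is at (0.5405,0.0375) and the handle at (0.506,0.056), so the valve is about 250° open. I'll raise the arm first, then cross over the microscope.

Call:
play_rows:
  rows:
    - [0,0,2,0]
    - [0,0,6,0]
    - [0,0,10,0]
    - [0,0,14,0]
    - [0,0,18,0]
    - [0,0,22,0]
    - [0,0,26,0]
    - [0,0,28,0]
    - [0,0,29,0]
    - [0,0,29,0]
    - [0,0,29,0]
  grip: 1

```text
time: 1.25
eef_pos: [0.2227, -0.53, 0.5333]
eef_rot: [0.98, 0.198, -0.0, -0.002]
contact_force: [0.4, -0.8, -0.1]
grip_width: 0.0003
```

Call:
play_rows:
  rows:
    - [1.5,2.2,0,0]
    - [3.5,5.2,0,0]
    - [5.5,8.1,0,0]
    - [7.5,11.1,0,0]
    - [9.5,14,0,0]
    - [11.5,17,0,0]
    - [13.5,20,0,0]
    - [15.5,23,0,0]
    - [16.5,24.5,0,0]
    - [16.5,24.5,0,0]
    - [16.5,24.5,0,0]

```text
time: 2.35
eef_pos: [0.3875, -0.2849, 0.5336]
eef_rot: [0.98, 0.198, -0.001, -0.001]
contact_force: [0.5, -0.0, -0.5]
grip_width: -0.0003
```

Call:
play_rows:
  rows:
    - [1.3,1.9,0,0]
    - [3.3,4.9,0,0]
    - [5.3,7.9,0,0]
    - [7.3,10.9,0,0]
    - [9.3,13.7,0,0]
    - [11.3,16.7,0,0]
    - [12.6,18.6,0,0]
    - [13.2,19.4,0,0]
    - [13.2,19.4,0,0]
    - [13.2,19.4,0,0]

```text
time: 3.35
eef_pos: [0.5194, -0.0924, 0.5348]
eef_rot: [0.98, 0.197, -0.001, 0.0]
contact_force: [-0.3, -0.1, 1.1]
grip_width: -0.0002
```

Call:
play_rows:
  rows:
    - [0,0,-2,0]
    - [0,0,-6,0]
    - [0,0,-10,0]
    - [0,0,-14,0]
    - [0,0,-18,0]
    - [0,0,-22,0]
    - [0,0,-26,0]
    - [0,0,-29,0]
    - [0,0,-30,0]
    - [0,0,-30,0]
    - [0,0,-30,0]

```text
time: 4.45
eef_pos: [0.5207, -0.0922, 0.2372]
eef_rot: [0.98, 0.197, 0.001, 0.001]
contact_force: [0.7, -0.6, 0.5]
grip_width: -0.0001
```

```bash
python3 - <<'E'
from h import *
o=manip.observe();print(o["eef_pos"],o["q"].round(3),o["contact_force"])
c=calibration("wrist");p,d=camera("wrist");cv2.imwrite("pics/w1.png",p)
W=dep(c,d)
for lo,hi in((.086,.1),(.066,.082)):
    k=(W[...,2]>lo)&(W[...,2]<hi)&(d>0)&(np.hypot(W[...,0]-.52,W[...,1]+.091)<.05)
    if lo>.08:k&=(np.hypot(W[...,0]-.52,W[...,1]+.091)<.02)
    S=W[k];print(k.sum(),S.mean(0),(S.min(0)+S.max(0))/2,S.min(0),S.max(0))
    if lo<.08:
        A=np.c_[S[:,:2],np.ones(len(S))];print("tilt",np.linalg.lstsq(A,S[:,2],rcond=None)[0])
p,d=camera("scene");cv2.imwrite("pics/s1.png",p)
E
```

```text
[ 0.5206743  -0.09217589  0.23716942] [-0.339  0.113  1.666 -0.     1.359  0.835] [ 0.66067583 -0.58846173  0.50795564]
657 [ 0.521993   -0.09214147  0.09262174] [ 0.52081397 -0.09236134  0.09049069] [ 0.50799167 -0.10497113  0.08600953] [ 0.53363627 -0.07975155  0.09497186]
4108 [ 0.52257488 -0.09183359  0.07606562] [ 0.52074    -0.09255233  0.07506158] [ 0.48416425 -0.1290124   0.0710266 ] [ 0.55731575 -0.05609227  0.07909656]
tilt [-0.02234418 -0.00465219  0.08731489]
```

View pics/w1.png

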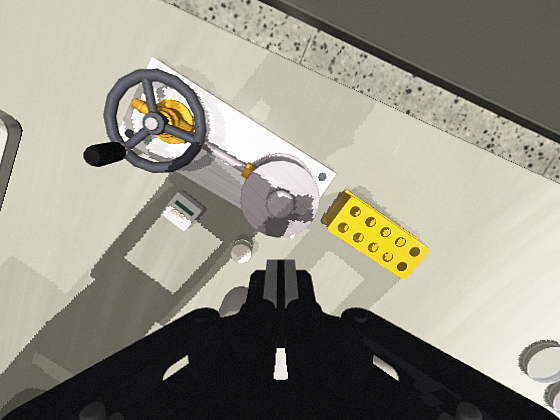

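View pics/s1.png

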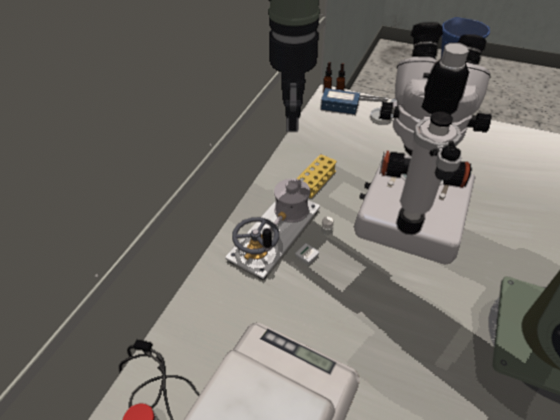

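The wrist view has the knob at (281,203), directly ahead of the shut fingertips at (280,265). The wrist depth puts it at (0.521,-0.092), so the tool is aligned. I'll press down in steps.

Call:
play_rows:
  rows:
    - [0,0,-2,0]
    - [0,0,-5,0]
    - [0,0,-8,0]
    - [0,0,-10.5,0]
    - [0,0,-11.7,0]
    - [0,0,-12.2,0]
    - [0,0,-12.2,0]
    - [0,0,-12.2,0]

```text
time: 5.35
eef_pos: [0.5212, -0.0916, 0.115]
eef_rot: [0.98, 0.198, 0.001, 0.001]
contact_force: [0.6, -1.1, -0.1]
grip_width: 0.0002
```

Call:
play_rows:
  rows:
    - [0,0,-0.2,0]
    - [0,0,-0.4,0]
    - [0,0,-0.6,0]
    - [0,0,-0.8,0]
    - [0,0,-0.9,0]
    - [0,0,-1.0,0]
    - [0,0,-1.0,0]

```text
time: 6.05
eef_pos: [0.5205, -0.0913, 0.104]
eef_rot: [0.98, 0.198, 0.001, 0.0]
contact_force: [0.5, -0.7, 2.5]
grip_width: -0.0001
```

Call:
play_rows:
  rows:
    - [0,0,-0.1,0]
    - [0,0,-0.2,0]
    - [0,0,-0.3,0]
    - [0,0,-0.3,0]

```text
time: 6.45
eef_pos: [0.5202, -0.0912, 0.102]
eef_rot: [0.98, 0.198, 0.0, 0.0]
contact_force: [-3.7, 1.2, 12.8]
grip_width: -0.0004
```

Call:
play_rows:
  rows:
    - [0,0,-0.1,0]
    - [0,0,-0.2,0]
    - [0,0,-0.2,0]
    - [0,0,-0.2,0]

```text
time: 6.85
eef_pos: [0.5202, -0.0912, 0.102]
eef_rot: [0.98, 0.198, 0.0, 0.0]
contact_force: [-8.1, 2.6, 24.5]
grip_width: -0.0001
```

The TCP stayed at z 0.102 while the force doubled, so the lid has bottomed out. I'll lift off and check it.

Call:
play_rows:
  rows:
    - [0,0,0.3,0]
    - [0,0,1,0]
    - [0,0,3,0]
    - [0,0,6,0]
    - [0,0,9,0]
    - [0,0,12,0]
    - [0,0,14,0]
    - [0,0,14,0]
    - [0,0,14,0]
  grip: 0

```text
time: 7.75
eef_pos: [0.5193, -0.091, 0.2374]
eef_rot: [0.98, 0.198, -0.0, -0.0]
contact_force: [0.5, -0.6, -0.5]
grip_width: 0.0851
```

```bash
python3 - <<'E'
from h import *
o=manip.observe();print(o["eef_pos"],o["contact_force"])
c=calibration("wrist");p,d=camera("wrist");cv2.imwrite("pics/w2.png",p)
W=dep(c,d)
k=(W[...,2]>.08)&(W[...,2]<.1)&(np.hypot(W[...,0]-.52,W[...,1]+.091)<.011);print("knob",np.median(W[k],0))
r=np.hypot(W[...,0]-.521,W[...,1]+.092);k=(W[...,2]>.06)&(W[...,2]<.082)&(r<.034)&(r>.018)
S=W[k];print("flange",np.median(S,0),len(S));A=np.c_[S[:,:2],np.ones(len(S))]
print("tilt",np.linalg.lstsq(A,S[:,2],rcond=None)[0]);
k=(abs(W[...,0]-.40)<.2)&(abs(W[...,1]-.0)<.15)&(W[...,2]<.008)&(W[...,2]>-.02)&(d>0);S=W[k]
A=np.c_[S[:,:2],np.ones(len(S))];print("bench plane",np.linalg.lstsq(A,S[:,2],rcond=None)[0],len(S))
k=(W[...,2]>.1)&(W[...,2]<.125)&(np.hypot(W[...,0]-.506,W[...,1]-.056)<.02);print("handle",np.median(W[k],0),k.sum(),(W[k].min(0)+W[k].max(0))/2)
p,d=camera("top");W=dep(calibration("top"),d);cv2.imwrite("pics/t2.png",p)
print("knob top",W[214,307],W[214,297])
E
```

```text
[ 0.51928551 -0.09097731  0.23739954] [ 0.51399327 -0.64122006 -0.47880284]
knob [ 0.52041076 -0.09102766  0.08834925]
flange [ 0.52307408 -0.09125718  0.07138314] 2866
tilt [0.00073048 0.0010597  0.07110225]
bench plane [0.00020726 0.0007408  0.00038508] 44924
handle [0.50928595 0.05351711 0.11543497] 545 [0.50738612 0.05595072 0.10975787]
knob top [ 0.49145011 -0.05543147  0.54619882] [ 0.50288551 -0.05666782  0.36159806]
```

View pics/w2.png

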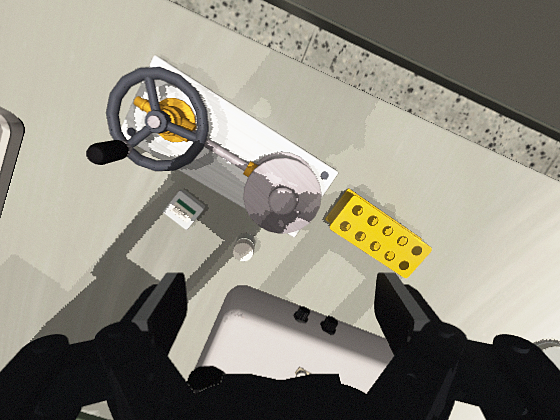

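The lid is seated: knob top at 0.088, flange top at 0.071, tilt about 0.001. The wheel hub is at about (156,121) in the wrist picture. I'll refine the axis by fitting a circle to the ring.

```bash
python3 - <<'E'
from h import *
from scipy.optimize import least_squares
def fit(W,d,z=(.062,.0725)):
    r=np.hypot(W[...,0]-.5405,W[...,1]-.0375);k=(W[...,2]>z[0])&(W[...,2]<z[1])&(r>.032)&(r<.048)&(d>0)
    S=W[k];f=least_squares(lambda p:np.hypot(S[:,0]-p[0],S[:,1]-p[1])-p[2],[.54,.037,.04],loss="soft_l1",f_scale=.003)
    print(len(S),f.x)
d=np.load("pics/top0.npy");fit(dep(calibration("top"),d),d)
d=np.load("pics/scene0.npy");fit(dep(calibration("scene"),d),d)
c=calibration("wrist");p,d=camera("wrist");fit(dep(c,d),d)
print("wrist hub",ray(c,(156,121),.077))
W=dep(c,d)
for a,b in((.08,.09),(.09,.1),(.1,.11),(.112,.12)):
    k=(W[...,2]>a)&(W[...,2]<b)&(np.hypot(W[...,0]-.506,W[...,1]-.056)<.025);S=W[k];print(len(S),S.min(0),S.max(0))
E
```

```text
563 [0.54047385 0.03707572 0.03956037]
583 [0.53903623 0.04025444 0.03964783]
3280 [0.54194304 0.03452419 0.03907325]
wrist hub [0.54128902 0.03380355 0.077     ]
112 [0.49998143 0.0481222  0.08011251] [0.51564842 0.06048968 0.08992863]
122 [0.5001528  0.04810811 0.09007915] [0.5154561  0.0610867  0.09992586]
137 [0.49997569 0.04809486 0.10032855] [0.51578813 0.0610919  0.10994534]
378 [0.49904107 0.04851249 0.11202392] [0.51544743 0.06388162 0.1190905 ]
```

Call:
play_rows:
  rows:
    - [-0.1,2,0,0]
    - [-0.4,5,0,0]
    - [-0.7,8,0,0]
    - [-1,11,0,0]
    - [-1.3,13.5,0,0]
    - [-1.3,14.8,0,0]
    - [-1.3,14.8,-3,0]
    - [-1.3,14.8,-6.5,0]
    - [-1.3,14.8,-7.5,0]
    - [-1.3,14.8,-8,0]
    - [-1.3,14.8,-8,0]

```text
time: 9.0
eef_pos: [0.5069, 0.0566, 0.1581]
eef_rot: [0.98, 0.197, -0.0, -0.0]
contact_force: [0.4, -0.5, -0.4]
grip_width: 0.0856
```

```bash
python3 - <<'E'
from h import *
o=manip.observe();print(o["eef_pos"],o["contact_force"],o["q"].round(2))
c=calibration("wrist");p,d=camera("wrist");cv2.imwrite("pics/w3.png",p);W=dep(c,d)
k=(W[...,2]>.112)&(W[...,2]<.121)&(np.hypot(W[...,0]-.506,W[...,1]-.056)<.02)
if k.sum():S=W[k];print(len(S),S.min(0),S.max(0),S.mean(0))
E
```

```text
[0.50687893 0.05655798 0.15814224] [ 0.39099649 -0.47375445 -0.41913515] [-0.06  0.16  1.79 -0.    1.19  1.11]
571 [0.50054239 0.04866738 0.11202685] [0.51538901 0.06489878 0.1192685 ] [0.5086296  0.05723656 0.11629813]
```

View pics/w3.png

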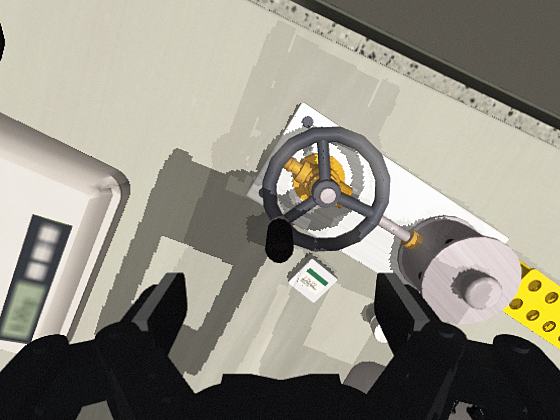

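The handle is at (279,240), midway between the jaws at 185 and 378, and measures (0.508,0.057). I'll descend and grip.

Call:
play_rows:
  rows:
    - [0,0,-1.5,0]
    - [0,0,-3.5,0]
    - [0,0,-5,0]
    - [0,0,-6,0]
    - [0,0,-6,0]
    - [0,0,-6,0]

```text
time: 9.65
eef_pos: [0.5077, 0.0568, 0.0993]
eef_rot: [0.98, 0.198, 0.001, 0.0]
contact_force: [-0.4, -0.1, 0.9]
grip_width: 0.0858
```

Call:
play_rows:
  rows:
    - [0,0,0,0]
    - [0,0,0,0]
    - [0,0,0,0]
    - [0,0,0,0]
    - [0,0,0,0]
    - [0,0,0,0]
    - [0,0,0,0]
    - [0,0,0,0]
  grip: 1

```text
time: 10.45
eef_pos: [0.5066, 0.0571, 0.0986]
eef_rot: [0.98, 0.198, -0.0, -0.0]
contact_force: [-3.5, 1.1, 5.6]
grip_width: 0.0149
```

The handle is gripped at a width of 15 mm. I'll compute the circle shifts in cm, per 15° step.

```bash
python3 - <<'E'
import numpy as np
P=lambda t:4*np.array([np.cos(np.radians(t)),np.sin(np.radians(t))])
def seq(t0,ts):return [[*map(float,(P(t)-P(t0)).round(2)),0,0] for t in ts]
print(seq(150,range(138,29,-12)))
print(seq(30,range(15,-91,-15)))
print(seq(-90,[-94,-97,-100,-103]))
E
```

```text
[[0.49, 0.68, 0, 0], [1.11, 1.24, 0, 0], [1.84, 1.65, 0, 0], [2.63, 1.91, 0, 0], [3.46, 2.0, 0, 0], [4.3, 1.91, 0, 0], [5.09, 1.65, 0, 0], [5.82, 1.24, 0, 0], [6.44, 0.68, 0, 0], [6.93, 0.0, 0, 0]]
[[0.4, -0.96, 0, 0], [0.54, -2.0, 0, 0], [0.4, -3.04, 0, 0], [0.0, -4.0, 0, 0], [-0.64, -4.83, 0, 0], [-1.46, -5.46, 0, 0], [-2.43, -5.86, 0, 0], [-3.46, -6.0, 0, 0]]
[[-0.28, 0.01, 0, 0], [-0.49, 0.03, 0, 0], [-0.69, 0.06, 0, 0], [-0.9, 0.1, 0, 0]]
```

Call:
play_rows:
  rows:
    - [0.49,0.68,0,0]
    - [1.11,1.24,0,0]
    - [1.84,1.65,0,0]
    - [2.63,1.91,0,0]
    - [3.46,2.0,0,0]
    - [3.46,2.0,0,0]
    - [3.46,2.0,0,0]

```text
time: 11.15
eef_pos: [0.5428, 0.0766, 0.0987]
eef_rot: [0.98, 0.198, 0.001, 0.0]
contact_force: [1.7, -0.8, 2.8]
grip_width: 0.0153
```

Call:
play_rows:
  rows:
    - [0.83,-0.09,0,0]
    - [1.63,-0.35,0,0]
    - [2.35,-0.76,0,0]
    - [2.97,-1.32,0,0]
    - [3.46,-2.0,0,0]
    - [3.86,-2.96,0,0]
    - [4.0,-4.0,0,0]
    - [4.0,-4.0,0,0]
    - [4.0,-4.0,0,0]

```text
time: 12.05
eef_pos: [0.581, 0.0361, 0.0986]
eef_rot: [0.98, 0.197, -0.0, 0.0]
contact_force: [-1.4, -2.4, 5.6]
grip_width: 0.0152
```

Call:
play_rows:
  rows:
    - [-0.14,-1.04,0,0]
    - [-0.54,-2.0,0,0]
    - [-1.17,-2.83,0,0]
    - [-2.0,-3.46,0,0]
    - [-2.96,-3.86,0,0]
    - [-4.0,-4.0,0,0]
    - [-4.0,-4.0,0,0]
    - [-4.0,-4.0,0,0]

```text
time: 12.85
eef_pos: [0.54, -0.0035, 0.0986]
eef_rot: [0.98, 0.198, -0.001, 0.0]
contact_force: [-1.6, 0.9, 7.6]
grip_width: 0.0154
```

Call:
play_rows:
  rows:
    - [-0.28,0.01,0,0]
    - [-0.49,0.03,0,0]
    - [-0.69,0.06,0,0]
    - [-0.69,0.06,0,0]
    - [-0.69,0.06,0,0]

```text
time: 13.35
eef_pos: [0.5346, -0.0029, 0.0986]
eef_rot: [0.98, 0.198, 0.0, 0.0]
contact_force: [1.3, -0.3, 5.8]
grip_width: 0.015
```

Call:
play_rows:
  rows:
    - [-0.15,0.02,0,0]
    - [-0.3,0.05,0,0]
    - [-0.4,0.06,0,0]
    - [-0.4,0.06,0,0]
    - [-0.4,0.06,0,0]

```text
time: 13.85
eef_pos: [0.5343, -0.0028, 0.0988]
eef_rot: [0.98, 0.197, 0.004, 0.002]
contact_force: [11.7, -0.5, -3.9]
grip_width: 0.0157
```

The TCP stopped at x 0.534 while the force rose to 11.7 N, so this is the stop. I'll verify with the cameras.

```bash
python3 - <<'E'
from h import *
o=manip.observe();print(o["eef_pos"],o["contact_force"])
c=calibration("wrist");p,d=camera("wrist");cv2.imwrite("pics/w4.png",p);W=dep(c,d)
p,d=camera("scene");cv2.imwrite("pics/s4.png",cv2.resize(p[120:285,195:365],None,fx=3.5,fy=3.5))
E
```

```text
[ 0.53425851 -0.00284912  0.09880376] [11.67952706 -0.50507109 -3.85003724]
```

View pics/w4.png

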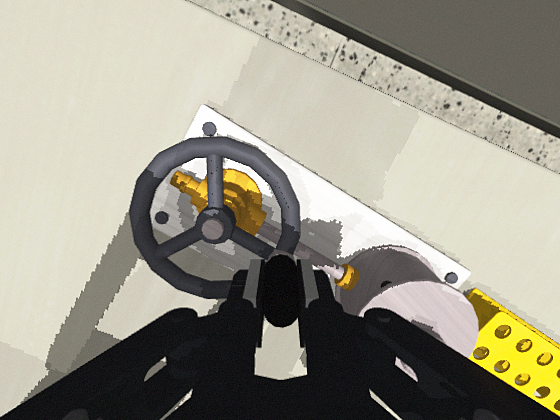

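View pics/s4.png

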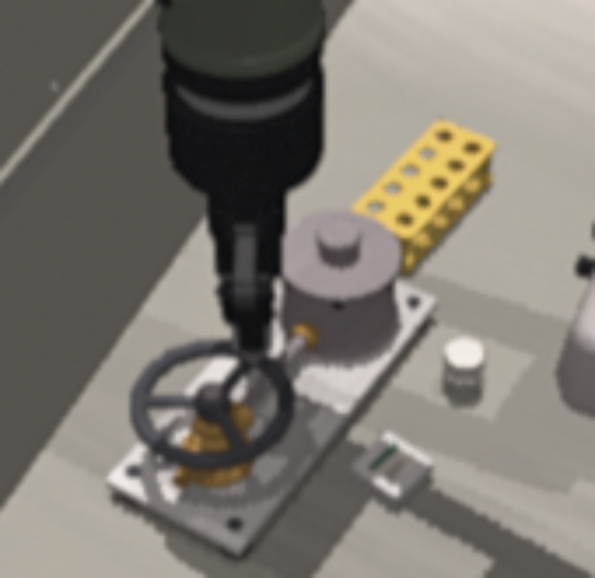

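The wrist view shows the handle at (284,290) between the pads and over the tube, which ends at (350,275). Force, position and picture agree that it is shut. Next come the two turns open, in half-turn steps.

```bash
python3 - <<'E'
import numpy as np
P=lambda t:4*np.array([np.cos(np.radians(t)),np.sin(np.radians(t))])
def seq(t0,ts,o=(0,0)):return [[*map(float,(P(t)-P(t0)+o).round(2)),0,0] for t in ts]
print(seq(-100,range(-82,81,18),(.4,-.06)))
print(seq(80,range(98,261,18)))
print(seq(-100,range(-82,81,18)))
E
```

```text
[[1.65, -0.08, 0, 0], [2.85, 0.28, 0, 0], [3.87, 1.0, 0, 0], [4.63, 2.0, 0, 0], [5.03, 3.18, 0, 0], [5.06, 4.44, 0, 0], [4.69, 5.63, 0, 0], [3.97, 6.66, 0, 0], [2.97, 7.41, 0, 0], [1.79, 7.82, 0, 0]]
[[-1.25, 0.02, 0, 0], [-2.45, -0.34, 0, 0], [-3.47, -1.06, 0, 0], [-4.23, -2.06, 0, 0], [-4.63, -3.24, 0, 0], [-4.66, -4.5, 0, 0], [-4.29, -5.69, 0, 0], [-3.57, -6.72, 0, 0], [-2.57, -7.47, 0, 0], [-1.39, -7.88, 0, 0]]
[[1.25, -0.02, 0, 0], [2.45, 0.34, 0, 0], [3.47, 1.06, 0, 0], [4.23, 2.06, 0, 0], [4.63, 3.24, 0, 0], [4.66, 4.5, 0, 0], [4.29, 5.69, 0, 0], [3.57, 6.72, 0, 0], [2.57, 7.47, 0, 0], [1.39, 7.88, 0, 0]]
```

Call:
play_rows:
  rows:
    - [0.4,-0.06,0,0]
    - [1.65,-0.08,0,0]
    - [2.85,0.28,0,0]
    - [3.87,1.0,0,0]
    - [4.63,2.0,0,0]
    - [5.03,3.18,0,0]
    - [5.06,4.44,0,0]
    - [4.69,5.63,0,0]
    - [3.97,6.66,0,0]
    - [2.97,7.41,0,0]
    - [1.79,7.82,0,0]
    - [1.79,7.82,0,0]

```text
time: 15.15
eef_pos: [0.5464, 0.0763, 0.0986]
eef_rot: [0.98, 0.198, -0.002, 0.0]
contact_force: [-0.7, 0.4, 8.3]
grip_width: 0.0154
```

Call:
play_rows:
  rows:
    - [-1.25,0.02,0,0]
    - [-2.45,-0.34,0,0]
    - [-3.47,-1.06,0,0]
    - [-4.23,-2.06,0,0]
    - [-4.63,-3.24,0,0]
    - [-4.66,-4.5,0,0]
    - [-4.29,-5.69,0,0]
    - [-3.57,-6.72,0,0]
    - [-2.57,-7.47,0,0]
    - [-1.39,-7.88,0,0]
    - [-1.39,-7.88,0,0]

```text
time: 16.25
eef_pos: [0.5352, -0.003, 0.0986]
eef_rot: [0.98, 0.197, 0.0, 0.0]
contact_force: [1.5, -0.3, 6.4]
grip_width: 0.0152
```

Call:
play_rows:
  rows:
    - [1.25,-0.02,0,0]
    - [2.45,0.34,0,0]
    - [3.47,1.06,0,0]
    - [4.23,2.06,0,0]
    - [4.63,3.24,0,0]
    - [4.66,4.5,0,0]
    - [4.29,5.69,0,0]
    - [3.57,6.72,0,0]
    - [2.57,7.47,0,0]
    - [1.39,7.88,0,0]
    - [1.39,7.88,0,0]

```text
time: 17.35
eef_pos: [0.5463, 0.0763, 0.0986]
eef_rot: [0.98, 0.198, -0.002, 0.0]
contact_force: [-2.0, 0.3, 9.2]
grip_width: 0.0149
```

Call:
play_rows:
  rows:
    - [-1.25,0.02,0,0]
    - [-2.45,-0.34,0,0]
    - [-3.47,-1.06,0,0]
    - [-4.23,-2.06,0,0]
    - [-4.63,-3.24,0,0]
    - [-4.66,-4.5,0,0]
    - [-4.29,-5.69,0,0]
    - [-3.57,-6.72,0,0]
    - [-2.57,-7.47,0,0]
    - [-1.39,-7.88,0,0]
    - [-1.39,-7.88,0,0]
    - [-1.39,-7.88,0,0]

```text
time: 18.55
eef_pos: [0.5347, -0.003, 0.0986]
eef_rot: [0.98, 0.198, 0.0, 0.001]
contact_force: [1.8, -1.3, 5.6]
grip_width: 0.0154
```

```bash
python3 - <<'E'
from h import *
o=manip.observe();print(o["time"],o["eef_pos"],o["contact_force"],o["grip_width"])
c=calibration("wrist");p,d=camera("wrist");cv2.imwrite("pics/w5.png",p);W=dep(c,d)
r=np.hypot(W[...,0]-.521,W[...,1]+.091);k=(W[...,2]>.06)&(W[...,2]<.082)&(r<.034)&(r>.018)&(d>0)
S=W[k];A=np.c_[S[:,:2],np.ones(len(S))];print("flange",len(S),np.median(S,0),np.linalg.lstsq(A,S[:,2],rcond=None)[0])
p,d=camera("scene");cv2.imwrite("pics/s5.png",cv2.resize(p[120:285,195:365],None,fx=3.5,fy=3.5))
E
```

```text
18.55 [ 0.53472149 -0.00296085  0.09862931] [ 1.80074802 -1.27015168  5.6053857 ] 0.015384268076431918
flange 3308 [ 0.54089475 -0.09264231  0.07130277] [ 0.01737343 -0.0448652   0.05731463]
```

View pics/w5.png

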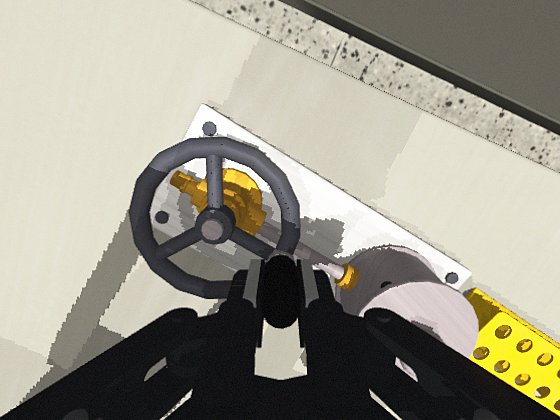

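View pics/s5.png

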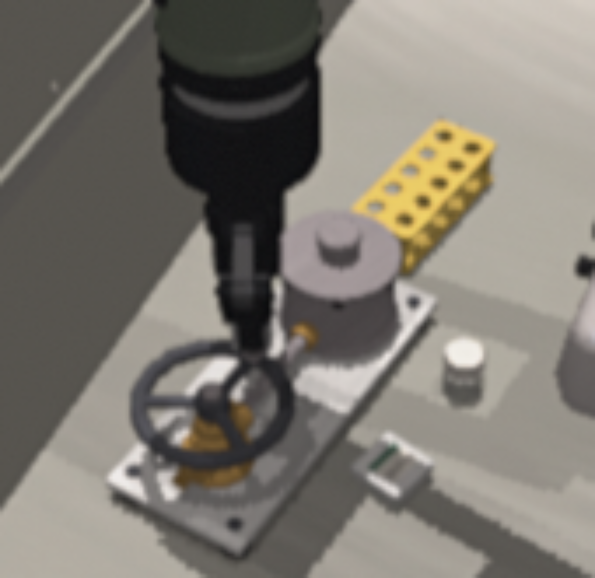

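The wheel looks the same as in the shut picture (handle at (284,290), spokes unchanged), so it has made two full turns. The wrist flange fit gave an odd slope and may include pot-wall or finger pixels, so I'll check the lid from the scene camera.

```bash
python3 - <<'E'
from h import *
c=calibration("scene");p,d=camera("scene")
def chk(d,z=(.06,.085)):
    W=dep(c,d);r=np.hypot(W[...,0]-.521,W[...,1]+.0915);k=(W[...,2]>z[0])&(W[...,2]<z[1])&(r<.033)&(r>.019)&(d>0)
    S=W[k];A=np.c_[S[:,:2]-[.521,-.0915],np.ones(len(S))];print(len(S),np.median(S,0),np.linalg.lstsq(A,S[:,2],rcond=None)[0])
    k=(r<.01)&(W[...,2]>.08)&(W[...,2]<.11);print("knob",np.median(W[k],0))
chk(np.load("pics/scene0.npy"));chk(d)
c=calibration("wrist");p,d=camera("wrist");W=dep(c,d);r=np.hypot(W[...,0]-.521,W[...,1]+.0915)
k=(r<.033)&(r>.019)&(abs(W[...,2]-.071)<.0035)&(d>0);S=W[k];A=np.c_[S[:,:2]-[.521,-.0915],np.ones(len(S))];print("wrist",len(S),np.linalg.lstsq(A,S[:,2],rcond=None)[0])
E
```

```text
357 [ 0.51744465 -0.08638703  0.0760161 ] [-0.01419838 -0.01655904  0.07606348]
knob [ 0.52015921 -0.0914675   0.09301524]
343 [ 0.51725558 -0.08712799  0.07154094] [-0.00334732  0.00042352  0.0714766 ]
knob [ 0.52037315 -0.09108663  0.08813306]
wrist 2756 [-0.00197361 -0.00259293  0.07136536]
```

The lid is level and seated in both views, with tilt no more than about 0.003. I'll hand the job in.

```bash
python3 -c "
from cell import workorder,manip
o=manip.observe();print(o['eef_pos'],o['grip_width']);print(workorder.close_job())"
```

```text
[ 0.5344201  -0.00289552  0.09861077] 0.015132977570340983
the job is handed in; nothing more can be done
None
```

I pressed the lid home, turned the valve clockwise to its stop, opened it two full turns, and handed the job in with the handle still gripped. It took about 19 s of the 72 s allowed, and no verdict is reported.

- **Lid:** At about 25 N the lid stopped moving. The last checks put the knob top at 88.1 mm and the flange top at 71.4 mm above the bench, with tilt no more than 0.004 rad in both the scene and wrist views. An earlier wrist fit showed a slope of about 0.05 rad. It went away when I kept only points near the flange height, so I put it down to stray pixels from the pot wall or fingers.
- **Valve:** The wheel met its stop with the TCP at (0.534, -0.003) and the force rising to 11.7 N. After two turns the TCP was back within 0.5 mm of that point, with the handle over the tube and the spokes as in the shut picture.
- **Grip:** The finger opening was 15 mm on the 17 mm sleeve. I did not measure the grip force directly.
- **Bystanders:** The coverslip box, vial and rack look unmoved in the scene pictures. I did not measure their positions.

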